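Load the hook, then counter-hold its hidden bolt

ROBOT

A 6-joint arm with a two-finger parallel gripper is mounted at the origin on a cart in front of the work surface, level with it; the furniture and walls round the work are solid. World frame = base frame: x ahead of the robot, y to its left, z up, the work surface at z = 0. Lengths are in mm, angles in degrees, forces in N, time in s.
With the tool pointing down it reaches from about 325 to 775 mm from the base axis. Payload 9.3 kg.
Tool frame: the origin (TCP) lies midway between the tips of the shut fingers; the grasp point (between the pads) lies 19 mm behind it; z points along the fingers, y is the direction in which the jaws open and shut (so a half turn about z gives the same grasp; the last joint's range is limited). The gripper opens to 85 mm and grips with 20 to 120 N. Pads are 22 mm wide; open, the fingers measure 114 mm over their backs; the gripper's body (76 mm by 85 mm) begins 54 mm behind the grasp point. The pads swing forward as they close: fully open they stand 13 mm farther back than shut.
Start: joints at [-75.092, 14.817, 1.232, 76.415, 0, 81.257], TCP at [220.64, -503.8, 231.279] pointing down, gripper open.
Joint ranges: [-174.27, 174.27], [-52.1, 104.24], [-59.71, 78.15], [-110.17, 111.67], [-87.03, 83.33], [-180, 180]. Speed limits (degrees/s): [127.2, 127.2, 159.86, 180, 180, 180].

INTERFACE

Orientations are given as a 3x3 rotation matrix whose columns are the frame's x, y, z axes.
In Python, from cell import env gives the robot as it stands.
- The arm moves only by the shell command python3 -m handwheel 'ROWS' [FORCE]. ROWS is a JSON object of lists of equal length, an entry for each row: "travel": the shift along the tool's x, y, z in mm, a list of three; "delta_rot": the turn, a rotation vector about the tool's x, y, z in degrees, a list of three; "claw": the finger opening in mm, from 0 to 85.4. A call has 1 to 20 rows; each row shifts and turns the commanded pose from where the row before left it, along the tool's axes as they then stand; what a row does not reach is not made up. A row lasts 1/8 s, in which the tool goes at most 62.5 mm and 10.7 degrees, less where a joint would pass 70% of its speed; a pose out of reach is approached as far as the arm can. A call with a gripper value outside its range is refused whole. The fingers move at their own pace and stop on an object; FORCE is the grip in N (left out, the last holds). Time passes only in rows, so rows that do not move let the fingers close. It gives the time, the measured TCP pose, the force and the opening at its end, in the units of the state.
- env.sense(): the state, without advancing time (a new reading comes with each control period).
- env.get_image(name): name is "scene" or "top" or "wrist"; returns the picture (480x640x3 uint8, red, green, blue); there is no depth.
- env.calibration(name): a dict with "vertical_fov" (degrees; the focal length in pixels is half the picture's height over the tangent of half this angle, whatever the lens; pixels are square), "cx", "cy" (the principal point, pixels), "k1" (the pictures are not rectified: a ray, as slopes to the right and down, at radius r is drawn at 1 + k1 r^2 times it, then the intrinsics apply), "rvec" (rotation vector, rad) and "tvec" (3), from world to camera coordinates, as OpenCV has them. Camera axes: x right, y down, z forward; pixel columns grow to the right and rows downward; lengths in mm; the calibration is good to about 2 mm. A picture is of the moment at which its call begins: read the wrist's pose just before it. calibration takes no time and is no camera call; for the wrist camera it gives the pose at the moment of the call.
- env.job_done(): hands the job in, once; it reports no verdict.
The state is a dict: "time": time; "joint_positions": joint angles; "qvel": joint speeds; "joint_efforts": joint torques, N m; "eef_pos": TCP position; "ee_rot": TCP orientation; "wrist_force": force on the tool from outside, world axes, zero at the start; "moment": the same for the moment, N m; "grip_width": opening from 0.0 (shut) to 1.0 (fully open).
Only numpy, scipy, OpenCV 4.12 (cv2) and the standard library are available. Lean on these libraries where they do the work, as an engineer would, in place of code of your own. Each camera call takes 0.05 s, during which the arm holds its last target.

TASK

Hang the bottle caddy upright by its handle on the blue hook of the grey bracket stand and let go; the loose hook arm sags under it. Then reach from above into the narrow gap behind the front plate, grasp the hidden bolt head by its two flats, turn it back until the hook arm is level, and finish while still holding it so, ready for a colleague to tighten the nut. The caddy stays hanging freely, and the cream pot, bowl and strap roll stay where they are.

Things in the scene. Friction and masses are not known exactly. Their poses are not given: they have to be found in the camera images.
- stand: Grey steel bracket stand fixed to the worktop. Origin on the worktop under the middle of the front plate's front face; x to the rear, z up. Two upright plates 70 mm wide (y), 6 mm thick, tops 210 mm up: front plate x 0 to 6, rear plate x 60 to 66 mm; the gap of 54 mm is open on top and at both sides, floor 93 mm up. Base 150 x 120 x 10 mm, x -45 to 105. Bolt along x at y 0, z 180 mm.
- bolt (a joint): Turn of the bolt, its head and the hook arm as one, about the stand's x. 0 = arm level, head flats upright; positive = hook end sags, head top leans to the stand's -y (hook side). Stops -0.12 and 0.26 rad. No spring; friction about 0.045 N m: the empty arm stays put, the hung caddy (0.13 to 0.22 N m) makes it sag to 0.26 within about 2 s.
- bolt_head (a point): Steel oblong bolt head in the gap, hidden from the front: 18 mm in x, 14 mm across its two flats (y), 36 mm tall (z) at joint 0. Point at its centre, on the bolt axis: x 33, y 0, z 180 mm in the stand's frame; top 12 mm below the plate tops. Turns with joint bolt. Grip from above across y with the hand tilted like the head, then bring the hand upright about the bolt axis.
- hook_seat (a point): Top of the blue hook bar (8 mm round) in its dip, where the handle shall rest. At joint 0 it lies at x -64, y -65, z 179 mm in the stand's frame, axes as the stand's. The arm runs sideways from the bolt at x -16 mm, then forward (-x) at y -65 and ends in an upturned tip, its top 19 mm higher and 22 mm further forward (-x) than the seat. The brass nut sits on the bolt in front of the arm.
- caddy: White open caddy 48 (x) x 86 (y) x 46 mm with two small bottles fixed in it (tops 81 mm up). Origin: centre of its underside. Arched handle of 8 mm bar in its y-z plane: uprights at y +/-41 mm, crown 135 mm up; on the crown a blue grip block 16 (x) x 24 (y) mm, 137 to 183 mm up. 0.2 to 0.35 kg, balanced. Hangs with its x parallel to the stand's x, hook through the arch under the crown.
- caddy_grip (a point): Point in the caddy's blue grip block to take hold of, 165 mm above the underside, on the middle axis. Fingers closing along the caddy's y stay clear of the hook tip.
- caddy_bar (a point): Middle of the underside of the caddy handle's crown, 131 mm above the caddy's underside, 34 mm below caddy_grip; comes to rest on hook_seat.
- cream_pot: Bystander: round cream pot 91 mm across, 44 mm tall, origin at the centre of its underside
- mask_bowl: Bystander: green bowl 104 mm across, 48 mm tall, origin at the centre of its underside
- strap_roll: Bystander: black rolled strap 43 mm across, 38 mm tall, origin at the centre of its underside

How it is judged (in metres and radians):
On the way:
1. the caddy hangs by its handle on the hook, clear of the worktop, and the robot has let go of it (contact force between caddy and bolt above 0.5 N and height (world z) of caddy above 0.015 m and distance between caddy_bar and hook_seat below 0.02 m and contact force between each of the arm, the fingers and caddy below 0.2 N), for 0.3 s.
At the end, for the whole second after the job is handed in: Fingers grip the bolt head (over 3 N, grasp point within 25 mm of its centre), hook arm level within 0.1 rad; the caddy hangs on the hook by its crown (within 20 mm), over 15 mm above the worktop, upright within 0.35 rad, untouched by the robot; bystanders within 30 mm of their start (all of step 1 and value of joint bolt between -0.1 and 0.1 rad and contact force between the fingers and bolt above 3 N and distance between the grasp point and bolt_head below 0.025 m and angle between caddy's own z axis and vertical below 0.35 rad and distance of each of cream_pot, mask_bowl, strap_roll from where it was at the start of the episode below 0.03 m); the arm keeps its last pose, push and grip.
It fails at once if the caddy is tipped by more than 0.7 rad (angle between caddy's own z axis and vertical above 0.7 rad).
It fails at once if the cream pot is knocked away (50 mm) (distance of cream_pot from where it was at the start of the episode above 0.05 m).
It fails at once if the mask bowl is knocked away (50 mm) (distance of mask_bowl from where it was at the start of the episode above 0.05 m).
It fails at once if the strap roll is knocked away (50 mm) (distance of strap_roll from where it was at the start of the episode above 0.05 m).
It also fails if it takes over 61 s, if anything falls off the work surface, if the arm or the gripper's body presses on something with over 40 N, if the wrist force passes 120 N, or if a joint passes its speed limit or range.

## Working session

There is one attempt and no reset: what is moved stays moved. The work goes in short steps, Python scripts to look and compute and a shell command to move; the robot and the scene stay as the last step left them, time stands still between calls to the robot, and variables do not carry over. Pictures are saved under pics/ and viewed, and the job is handed in when it is done.

```bash
ls; mkdir -p pics
python3 - <<'E'
from cell import env
import cv2
s=env.sense()
for k,v in s.items(): print(k,v)
for n in ["scene","top","wrist"]:
    print(n,env.calibration(n)); cv2.imwrite(f"pics/{n}0.png",env.get_image(n)[...,::-1])
E
```

```text
pics
time 0.0
joint_positions [-7.50942658e+01  1.48532312e+01  1.19024541e+00  7.64172333e+01
  1.21765127e-03  8.12573104e+01]
qvel [ 0.05907182  0.00455721  0.04282863 -0.00793512 -0.02469496 -0.01509953]
joint_efforts [-6.32147203e-04 -5.55638337e+01  3.44537544e+01  1.35533253e-02
 -1.91142699e-04  4.04977555e-06]
eef_pos [ 220.55163397 -503.53431468  230.64611045]
ee_rot [[ 9.16024091e-01  4.01123109e-01 -3.39606693e-04]
 [ 4.01123185e-01 -9.16023114e-01  1.35844084e-03]
 [ 2.33814432e-04 -1.38058865e-03 -9.99999020e-01]]
wrist_force [1.42617099 0.78843276 0.2863728 ]
moment [-0.01780684 -0.01548669 -0.04456732]
grip_width 1.0030165731741447
scene {'vertical_fov': 44.132618868234076, 'cx': 313.2067830022867, 'cy': 240.43492561276886, 'k1': -0.17525298817096283, 'rvec': array([ 0.92201871, -2.42969646,  1.10855929]), 'tvec': array([374.93413191, 344.89158808, 839.14246178])}
top {'vertical_fov': 50.99032408989167, 'cx': 315.5349454181838, 'cy': 231.86476329463179, 'k1': -0.06899850988764401, 'rvec': array([ 2.17043602, -2.16051646,  0.08883978]), 'tvec': array([ -52.72147461,  549.92258634, 1078.40379043])}
wrist {'vertical_fov': 60.866112601024454, 'cx': 316.8302678314544, 'cy': 235.78866206801985, 'k1': 0.030486551663865175, 'rvec': array([-2.38876239,  1.56233836,  0.26205939]), 'tvec': array([-550.46053436,  -41.80292254,  382.66296503])}
```

View pics/scene0.png

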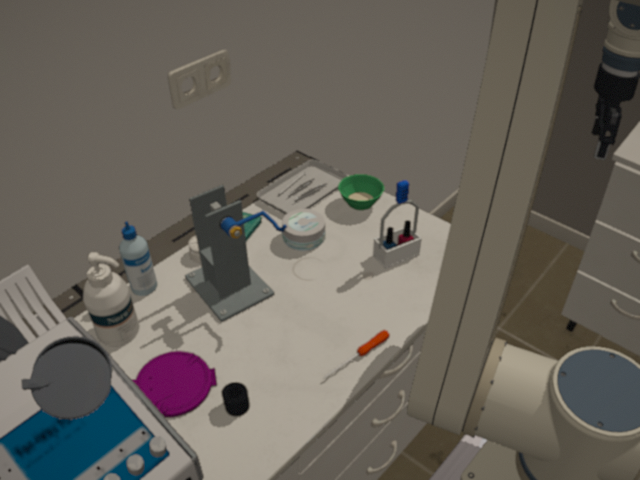

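View pics/top0.png

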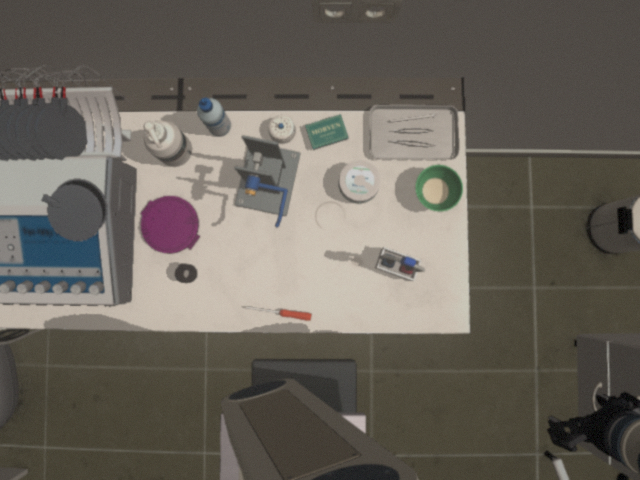

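View pics/wrist0.png

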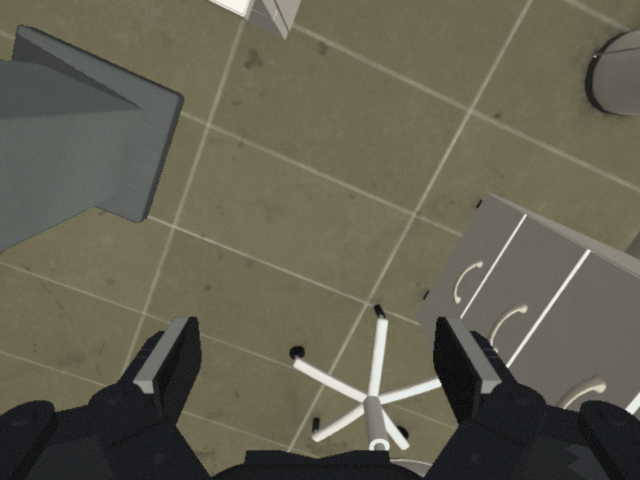

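```bash
cat > h.py <<'E'
from cell import env
import numpy as np, cv2
def cal(n):
    c=env.calibration(n); f=240/np.tan(np.radians(c['vertical_fov']/2))
    K=np.array([[f,0,c['cx']],[0,f,c['cy']],[0,0,1]]); D=np.array([c['k1'],0,0,0.])
    R=cv2.Rodrigues(np.array(c['rvec']))[0]; t=np.array(c['tvec']).reshape(3)
    return K,D,R,t
def proj(c,P):
    K,D,R,t=c
    return cv2.projectPoints(np.float64(P).reshape(-1,3),cv2.Rodrigues(R)[0],t,K,D)[0].reshape(-1,2)
def ray(c,uv):
    K,D,R,t=c
    n=cv2.undistortPoints(np.float64(uv).reshape(-1,1,2),K,D).reshape(-1,2)
    d=np.c_[n,np.ones(len(n))]@R; d/=np.linalg.norm(d,axis=1)[:,None]
    return -R.T@t,d
def onz(c,uv,z):
    o,d=ray(c,uv); return o+d*((z-o[2])/d[:,2])[:,None]
def tri(cs,uvs):
    A=np.zeros((3,3));b=np.zeros(3);L=[]
    for c,uv in zip(cs,uvs):
        o,d=ray(c,uv); M=np.eye(3)-np.outer(d[0],d[0]); A+=M;b+=M@o;L.append((M,o))
    p=np.linalg.solve(A,b); return p,[float(np.linalg.norm(M@(p-o))) for M,o in L]
E
python3 - <<'E'
from h import *
for n in ["scene","top"]:
    c=cal(n); print(n,-c[2].T@c[3], proj(c,[[0,0,0],[500,0,0],[500,300,0],[500,-300,0]]).round())
    im=cv2.imread(f"pics/{n}0.png")
T=cal("top")
for nm,uv in dict(strap=(186,272),pot=(359,182),bowl=(439,188),caddybase=(396,265),std=(265,180)).items(): print(nm,onz(T,uv,0),onz(T,uv,45))
def crop(f,x,y,w,h,k,o):
    im=cv2.imread(f)[y:y+h,x:x+w]; cv2.imwrite(o,cv2.resize(im,None,fx=k,fy=k,interpolation=cv2.INTER_CUBIC))
crop("pics/top0.png",220,120,100,110,5,"pics/t_stand.png")
crop("pics/scene0.png",170,170,130,150,4,"pics/s_stand.png")
crop("pics/top0.png",350,230,90,70,6,"pics/t_cad.png")
crop("pics/scene0.png",360,170,70,100,5,"pics/s_cad.png")
E
```

```text
scene [ -8.86087944 548.36487616 814.18875537] [[561. 468.]
 [315. 312.]
 [191. 414.]
 [408. 233.]]
top [ 444.27612426  -65.95240825 1125.35245383] [[291. 484.]
 [293. 255.]
 [161. 254.]
 [427. 256.]]
strap [[460.85879155 241.01332211   0.        ]] [[460.1956926  228.73853849  45.        ]]
pot [[ 666.68473718 -147.83126873    0.        ]] [[ 657.79117895 -144.55714007   45.        ]]
bowl [[ 653.73974809 -329.42825795    0.        ]] [[ 645.36382725 -318.89252473   45.        ]]
caddybase [[ 479.06921386 -229.84141141    0.        ]] [[ 477.67792615 -223.28790445   45.        ]]
std [[670.79114466  65.8037787    0.        ]] [[661.73338157  60.53518183  45.        ]]
```

View pics/t_stand.png

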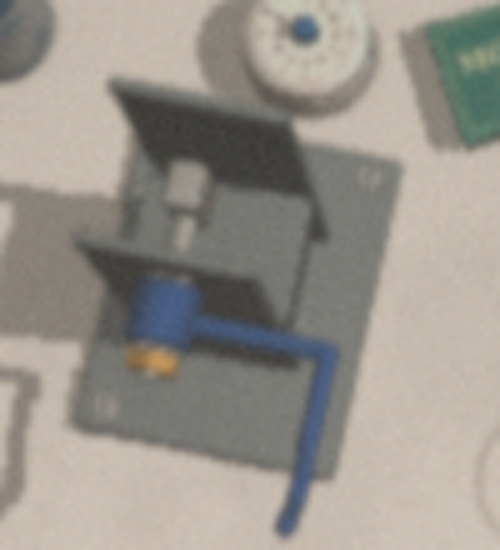

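View pics/s_stand.png

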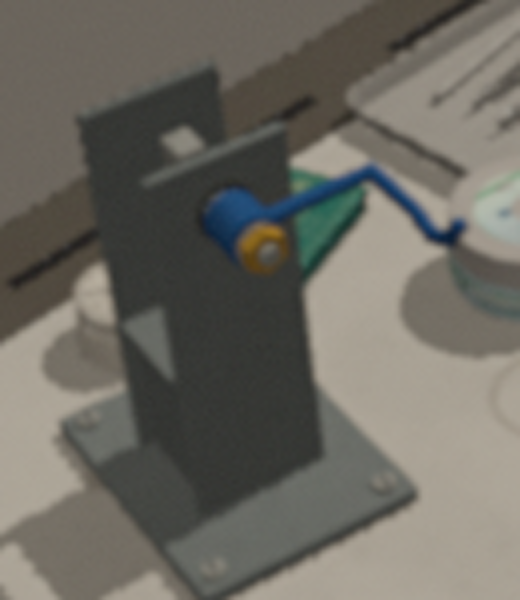

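View pics/t_cad.png

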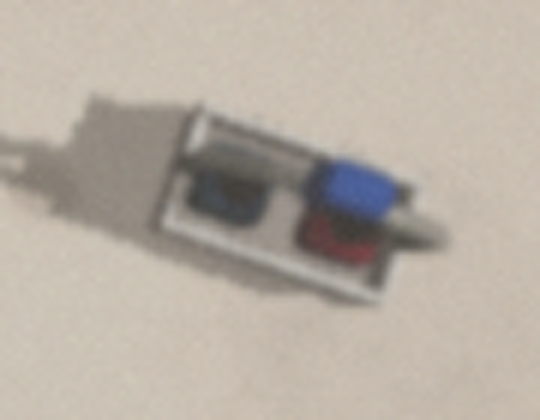

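View pics/s_cad.png

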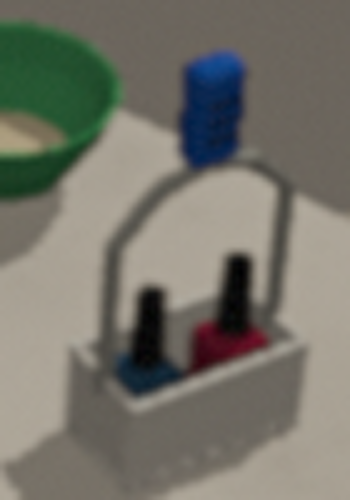

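Run:
```python
from h import *
T=cal("top");S=cal("scene")
t=lambda x,y,k,ox,oy:(x/k+ox,y/k+oy)
b=onz(T,[t(75,425,5,220,120),t(332,478,5,220,120),t(402,160,5,220,120)],10)
print("base",b.round(1), np.linalg.norm(b[1]-b[0]),np.linalg.norm(b[2]-b[1]))
e=b[2]-b[1]; print("xdir",np.degrees(np.arctan2(e[1],e[0]))); e=b[0]-b[1]; print("ydir-90",np.degrees(np.arctan2(e[1],e[0]))-90)
r=onz(T,[t(112,80,5,220,120),t(293,123,5,220,120)],210); print("rear plate top rear edge",r.round(1),np.linalg.norm(r[1]-r[0]));e=r[0]-r[1];print(np.degrees(np.arctan2(e[1],e[0]))-90)
sb=onz(S,[t(205,598,4,170,170),t(415,492,4,170,170),t(65,425,4,170,170)],10);print("scene base",sb.round(1),np.linalg.norm(sb[1]-sb[0]),np.linalg.norm(sb[2]-sb[0]))
# triangulate
print("head",tri([T,S],[t(192,165,5,220,120),t(183,142,4,170,170)]))
print("hook tip",tri([T,S],[t(287,530,5,220,120),t(460,226,4,170,170)]))
print("rearplate L",tri([T,S],[t(112,80,5,220,120),t(82,118,4,170,170)]))
print("rearplate R",tri([T,S],[t(293,123,5,220,120),t(213,66,4,170,170)]))
c=onz(T,[t(*p,6,350,230) for p in[(200,105),(163,225),(380,303),(418,185)]],46); print("cad",c.round(1),c.mean(0),np.linalg.norm(np.diff(c,axis=0),axis=1)); e=c[0]-c[3];print(np.degrees(np.arctan2(e[1],e[0]))-90);e=c[1]-c[2];print(np.degrees(np.arctan2(e[1],e[0]))-90)
print("grip top",onz(T,[t(358,187,6,350,230)],183))
print("cad grip",tri([T,S],[t(358,187,6,350,230),t(216,62,5,360,170)]))
```

```text
base [[611.7 131.4  10. ]
 [588.   15.4  10. ]
 [733.4 -14.7  10. ]] 118.39228419937757 148.50138268218726
xdir -11.689614676070097
ydir-90 -11.532932513793412
rear plate top rear edge [[712.3  85.1 210. ]
 [695.7  16.9 210. ]] 70.18839353566004
-13.694239294268016
scene base [[609.3 134.6  10. ]
 [584.8  23.   10. ]
 [748.  105.1  10. ]] 114.28568136138799 141.80363863180236
head (array([683.68977102,  55.96397946, 189.03554073]), [1.7421573466089504, 1.7421573466090665])
hook tip (array([545.43812133,  19.17121586, 191.51612577]), [0.620744472200372, 0.620744472200311])
rearplate L (array([713.25619435,  85.42483316, 204.55267651]), [0.8144771737931585, 0.8144771737931831])
rearplate R (array([699.03397198,  18.65479361, 202.04497388]), [1.5043853915319418, 1.5043853915319103])
cad [[ 515.1 -196.3   46. ]
 [ 472.2 -182.8   46. ]
 [ 444.7 -260.    46. ]
 [ 486.7 -274.1   46. ]] [ 479.66463476 -228.25658459   46.        ] [44.99100235 81.94248287 44.34037453]
-20.023998227878593
-19.59027644864932
grip top [[ 480.65823083 -228.86596917  183.        ]]
cad grip (array([ 480.92996873, -229.51730391,  178.78310351]), [0.1334849281656099, 0.13348492816572854])
```

```bash
python3 -m handwheel '{"travel":[[0,0,-5],[0,0,-5],[0,0,-5],[0,0,-5],[0,0,0],[0,0,0],[0,0,0],[0,0,0],[0,0,0],[0,0,0],[0,0,0],[0,0,0],[0,0,0]],"delta_rot":[[0,0,-10.5],[0,0,-10.5],[0,0,-10.5],[0,0,-10.5],[0,0,-10.5],[0,0,-10.5],[0,0,-10.5],[0,0,-10.5],[0,0,-10.5],[0,0,-10.5],[0,0,-10.5],[0,0,-10.5],[0,0,-10.6]],"claw":[85,85,85,85,85,85,85,85,85,85,85,85,85]}' 40
cat >> h.py <<'E'
def go(pos,yyaw):
    s=env.sense(); R=np.array(s['ee_rot']); p=np.array(s['eef_pos'])
    a=np.radians(yyaw); y=np.array([np.cos(a),np.sin(a),0]); z=np.array([0,0,-1.]); Rt=np.c_[np.cross(y,z),y,z]
    print("t",s['time'],"pos",p.round(1),"z",R[:,2].round(3),"yyaw",np.degrees(np.arctan2(R[1,1],R[0,1])).round(2),"F",np.array(s['wrist_force']).round(1),"g",round(s['grip_width']*85.4,1))
    print("travel",(R.T@(np.array(pos)-p)).round(1),"rot",np.degrees(cv2.Rodrigues(R.T@Rt)[0].ravel()).round(2))
E
python3 -c "
from h import *
go([480.5,-229.2,251],70.2)"
```

```text
time: 1.78
eef_pos: [220.6, -503.7, 251.0]
ee_rot: [[-0.943, 0.332, -0.0], [0.332, 0.943, 0.001], [0.0, 0.001, -1.0]]
wrist_force: [0.3, 0.2, 0.2]
grip_width: 0.991
t 1.775 pos [ 220.6 -503.7  251. ] z [-0.     0.001 -1.   ] yyaw 70.6 F [0.3 0.2 0.2] g 84.6
travel [-1.540e+02  3.452e+02  1.000e-01] rot [ 0.03 -0.02  0.4 ]
```

```bash
python3 -m handwheel '{"travel":[[-22,49,0],[-22,49,0],[-22,49,0],[-22,49,0],[-22,49,0],[-22,50,0],[-22,50,0],[0,0,0]],"delta_rot":[[0,0,0.4],[0,0,0],[0,0,0],[0,0,0],[0,0,0],[0,0,0],[0,0,0],[0,0,0]],"claw":[85,85,85,85,85,85,85,85]}'
python3 - <<'E'
from h import *
go([480.5,-229.2,251],70.2)
s=env.sense();c=cal("wrist");print("cam in tool",np.array(s['ee_rot']).T@(-c[2].T@c[3]-s['eef_pos']))
cv2.imwrite("pics/w1.png",env.get_image("wrist")[...,::-1])
print(proj(c,[[480.5,-229.2,183]]))
E
```

```text
time: 2.78
eef_pos: [485.6, -230.0, 250.9]
ee_rot: [[-0.94, 0.34, -0.0], [0.34, 0.94, 0.001], [0.001, 0.001, -1.0]]
wrist_force: [-0.0, -0.1, -0.4]
grip_width: 0.997
t 2.775 pos [ 485.6 -230.   250.9] z [-0.     0.001 -1.   ] yyaw 70.12 F [-0.  -0.1 -0.4] g 85.1
travel [ 5.  -1.  -0.1] rot [ 0.04 -0.03 -0.08]
cam in tool [  81.95060001   -0.20481962 -144.04431434]
[[315.64078373 244.01024925]]
```

View pics/w1.png

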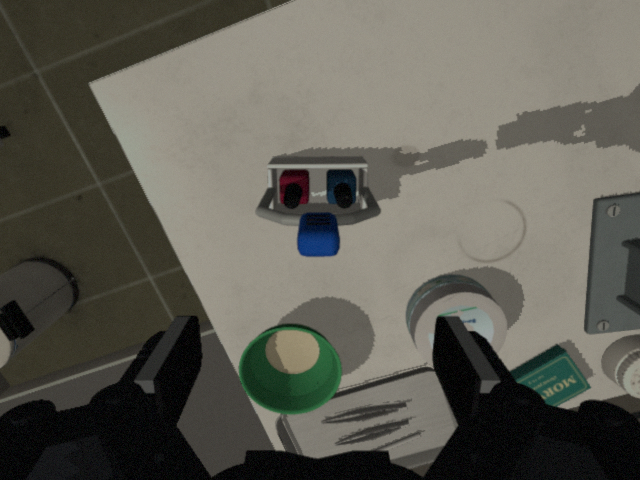

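Run:
```python
from h import *
c=cal("wrist")
im=cv2.imread("pics/w1.png")[200:265,285:355]
cv2.imwrite("pics/w1c.png",cv2.resize(im,None,fx=8,fy=8,interpolation=cv2.INTER_CUBIC))
```

```text
(no output)
```

View pics/w1c.png

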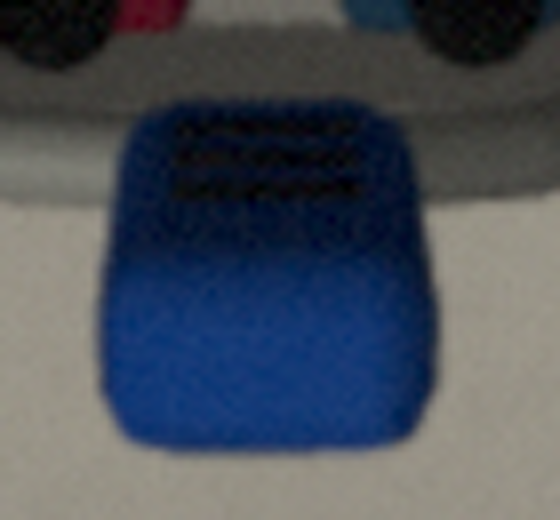

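Run:
```python
from h import *
c=cal("wrist")
P=onz(c,[(318.75,243.75)],183);print(P)
print(onz(c,[(297.9,244),(339.6,244)],183))
go([P[0,0],P[0,1],149],70.2)
```

```text
[[ 479.89595378 -228.89310544  183.        ]]
[[ 476.10311877 -239.75429754  183.        ]
 [ 483.96338586 -218.13273627  183.        ]]
t 2.825 pos [ 484.5 -231.3  250.8] z [-0.001  0.    -1.   ] yyaw 70.04 F [-0.9 -0.5 -0.4] g 85.1
travel [  5.1   0.7 101.8] rot [ 0.01 -0.05 -0.16]
```

```bash
python3 -m handwheel '{"travel":[[5,0.7,10],[0,0,30],[0,0,30],[0,0,20],[0,0,8],[0,0,4],[0,0,0]],"delta_rot":[[0,0,0],[0,0,0],[0,0,0],[0,0,0],[0,0,0],[0,0,0],[0,0,0]],"claw":[85,85,85,85,85,85,85]}'
python3 - <<'E'
from h import *
go([479.9,-228.9,149],70.2)
cv2.imwrite("pics/w2.png",env.get_image("wrist")[...,::-1])
E
```

```text
time: 3.7
eef_pos: [479.2, -230.7, 149.7]
ee_rot: [[-0.939, 0.345, 0.0], [0.345, 0.939, -0.0], [-0.001, -0.0, -1.0]]
wrist_force: [-0.6, 0.5, -0.4]
grip_width: 0.998
t 3.7 pos [ 479.2 -230.7  149.7] z [ 0. -0. -1.] yyaw 69.82 F [-0.6  0.5 -0.4] g 85.2
travel [-0.   1.9  0.7] rot [-0.01  0.03 -0.38]
```

View pics/w2.png

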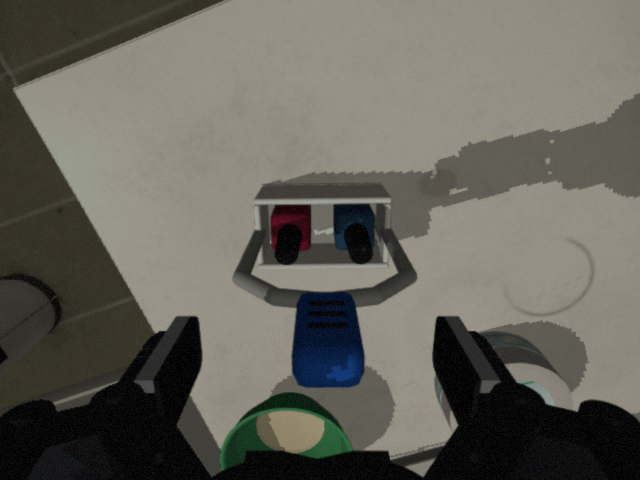

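```bash
python3 -m handwheel '{"travel":[[0,2,1],[0,0,0],[0,0,0],[0,0,0],[0,0,0],[0,0,0],[0,0,0],[0,0,0],[0,0,0],[0,0,0]],"delta_rot":[[0,0,-0.3],[0,0,0],[0,0,0],[0,0,0],[0,0,0],[0,0,0],[0,0,0],[0,0,0],[0,0,0],[0,0,0]],"claw":[60,40,30,18,18,18,18,18,18,18]}' 40
python3 - <<'E'
from h import *
go([479.9,-228.9,149],70.2)
cv2.imwrite("pics/w3.png",env.get_image("wrist")[...,::-1])
E
```

```text
time: 5.0
eef_pos: [480.1, -228.4, 148.4]
ee_rot: [[-0.941, 0.34, 0.0], [0.34, 0.941, 0.0], [-0.0, 0.0, -1.0]]
wrist_force: [0.9, 2.2, 3.6]
grip_width: 0.275
t 5.0 pos [ 480.1 -228.4  148.4] z [ 0.  0. -1.] yyaw 70.15 F [0.9 2.2 3.6] g 23.5
travel [ 0.1 -0.5 -0.6] rot [ 0.01  0.02 -0.05]
```

View pics/w3.png

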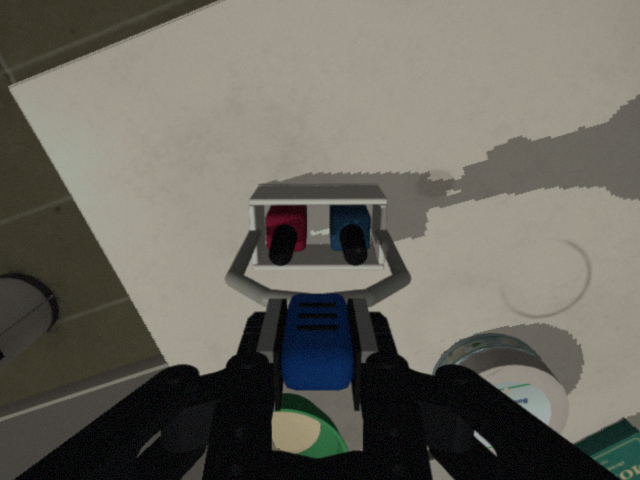

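```bash
python3 -m handwheel '{"travel":[[0,0,-5],[0,0,-15],[0,0,-25],[0,0,-25],[0,0,-10],[0,0,0]],"delta_rot":[[0,0,0],[0,0,0],[0,0,0],[0,0,-4],[0,0,-4],[0,0,0]],"claw":[18,18,18,18,18,18]}' 60
python3 - <<'E'
from h import *
go([502.6,27.2,228],78.4)
cv2.imwrite("pics/s4.png",env.get_image("scene")[...,::-1])
E
```

```text
time: 5.8
eef_pos: [480.2, -228.8, 229.5]
ee_rot: [[-0.979, 0.206, 0.001], [0.206, 0.979, -0.001], [-0.002, -0.001, -1.0]]
wrist_force: [0.2, -0.1, -3.1]
grip_width: 0.27
t 5.8 pos [ 480.2 -228.8  229.5] z [ 0.001 -0.001 -1.   ] yyaw 78.12 F [ 0.2 -0.1 -3.1] g 23.1
travel [ 30.8 255.1   1.2] rot [-0.06  0.09 -0.28]
```

View pics/s4.png

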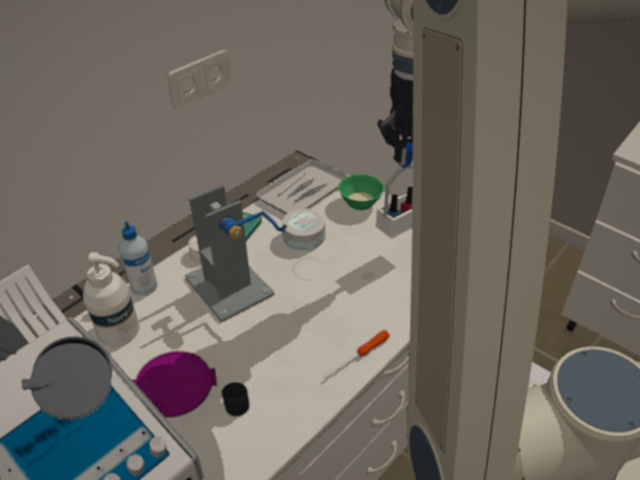

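```bash
python3 -m handwheel '{"travel":[[5,25,0],[5,40,0],[5,40,0],[5,40,0],[5,40,0],[5,40,0],[0,30,0],[0,0,0],[0,0,0]],"delta_rot":[[0,0,-0.2],[0,0,0],[0,0,0],[0,0,0],[0,0,0],[0,0,0],[0,0,0],[0,0,0],[0,0,0]],"claw":[18,18,18,18,18,18,18,18,18]}'
python3 - <<'E'
from h import *
go([502.6,27.2,228],78.4)
for n in ["scene","wrist","top"]: cv2.imwrite(f"pics/{n}5.png",env.get_image(n)[...,::-1])
E
```

```text
time: 6.98
eef_pos: [501.9, 27.1, 227.9]
ee_rot: [[-0.979, 0.202, -0.001], [0.202, 0.979, -0.0], [0.001, -0.0, -1.0]]
wrist_force: [0.9, -0.5, -2.7]
grip_width: 0.269
t 6.975 pos [501.9  27.1 227.9] z [-0.001 -0.    -1.   ] yyaw 78.32 F [ 0.9 -0.5 -2.7] g 23.0
travel [-0.6  0.3 -0.1] rot [-0.03 -0.05 -0.08]
```

View pics/scene5.png

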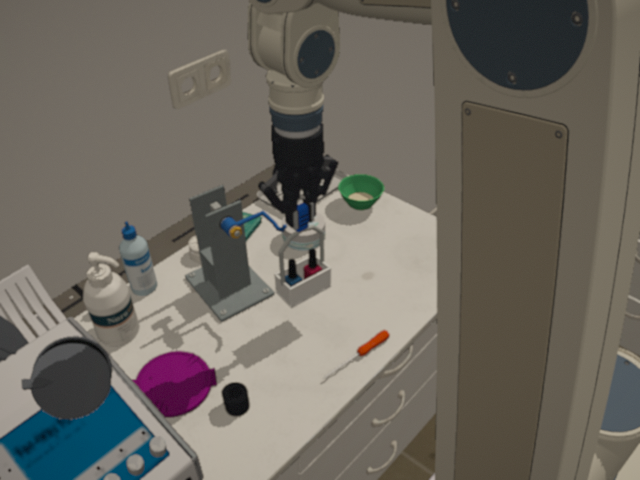

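View pics/wrist5.png

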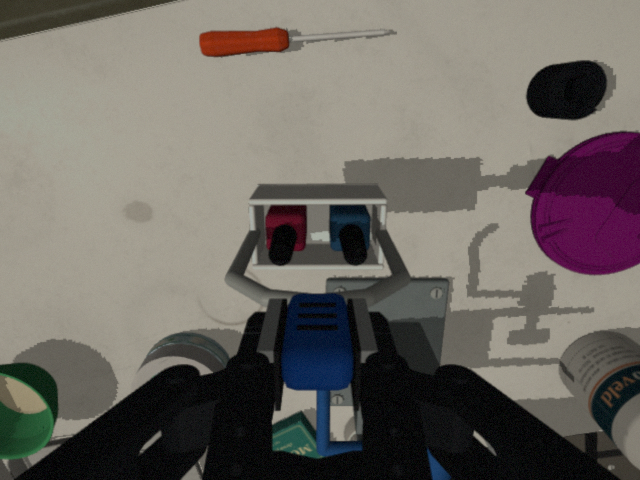

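View pics/top5.png

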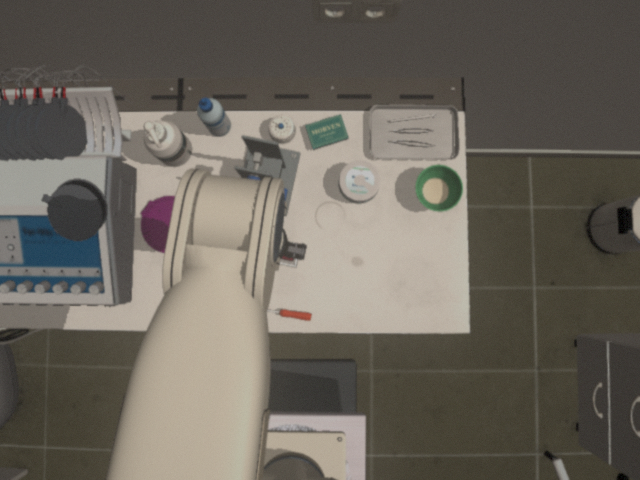

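```bash
cat >> h.py <<'E'
SO=np.array([643.1,64.5,0]); a_=np.radians(-11.7)
SR=np.array([[np.cos(a_),-np.sin(a_),0],[np.sin(a_),np.cos(a_),0],[0,0,1]])
st=lambda p: SO+SR@np.array(p,float)
def hk(p,q):  # stand point turned with bolt by q (sag)
    x,y,z=p; z-=180; c,s=np.cos(q),np.sin(q)
    return st([x,y*c-z*s if 0 else y*c - z*s, y*s+z*c+180])
E
python3 - <<'E'
from h import *
W=cal("wrist");S=cal("scene")
for q in (0,.1,.2):
  P=[hk(p,q) for p in [(-86,-65,198),(-64,-65,175),(-40,-65,180),(-16,-65,180)]]
  print(q,np.round(P[1],1),"wrist",proj(W,P).round(0).tolist(),"scene",proj(S,P).round(1).tolist())
print("head",proj(S,[st((33,0,198)),st((6,35,210)),st((6,-35,210)),st((66,35,210)),st((66,-35,210)),st((-45,60,10)),st((-45,-60,10))]).round(1).tolist())
im=cv2.imread("pics/scene0.png")[175:250,185:295];cv2.imwrite("pics/c1.png",cv2.resize(im,None,fx=7,fy=7,interpolation=cv2.INTER_CUBIC))
im=cv2.imread("pics/wrist5.png")[380:480,270:400];cv2.imwrite("pics/c2.png",cv2.resize(im,None,fx=5,fy=5,interpolation=cv2.INTER_CUBIC)*2)
im=cv2.imread("pics/scene5.png")[185:310,245:345];cv2.imwrite("pics/c3.png",cv2.resize(im,None,fx=5,fy=5,interpolation=cv2.INTER_CUBIC))
E
```

```text
0 [567.2  13.8 175. ] wrist [[320.0, 362.0], [319.0, 370.0], [319.0, 411.0], [319.0, 444.0]] scene [[285.4, 223.2], [278.8, 227.3], [271.0, 218.1], [263.5, 211.3]]
0.1 [567.4  14.6 168.5] wrist [[317.0, 355.0], [321.0, 363.0], [320.0, 403.0], [320.0, 435.0]] scene [[286.4, 225.9], [278.7, 230.4], [271.1, 221.1], [263.6, 214.3]]
0.2 [567.7  16.1 162.2] wrist [[315.0, 347.0], [323.0, 357.0], [321.0, 395.0], [321.0, 427.0]] scene [[286.9, 228.8], [278.2, 233.5], [270.8, 224.2], [263.4, 217.4]]
head [[216.4, 203.6], [205.2, 213.2], [240.8, 197.9], [189.0, 196.5], [223.8, 182.3], [221.5, 318.3], [276.0, 290.2]]
```

View pics/c1.png

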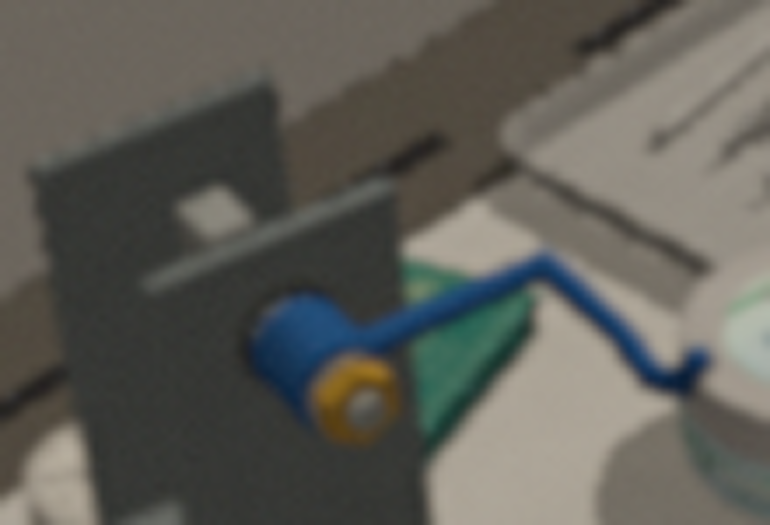

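View pics/c2.png

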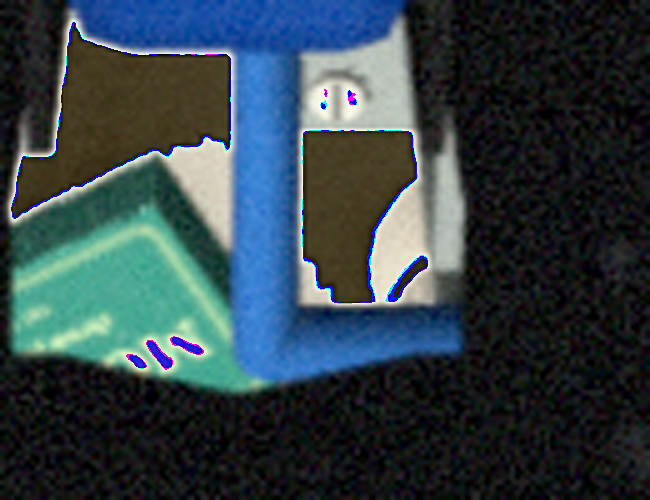

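View pics/c3.png

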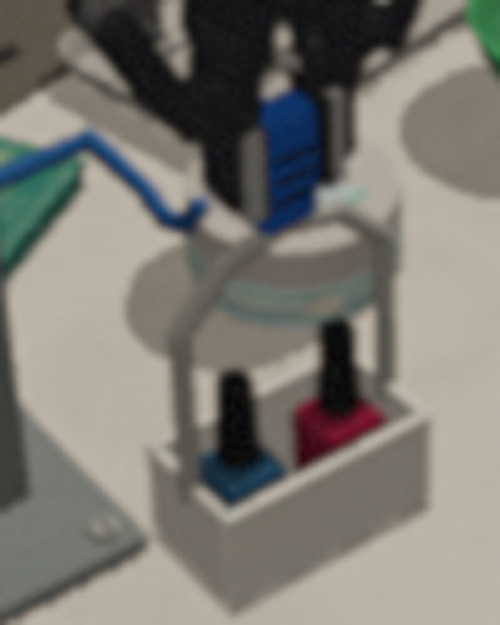

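```bash
python3 -m handwheel '{"travel":[[-6,0.8,0],[-12,0.8,0],[-12,0,0],[-12,0,0],[-12,0,0],[-8,0,0],[-4,0,0],[0,0,0]],"delta_rot":[[0,0,0],[0,0,0],[0,0,0],[0,0,0],[0,0,0],[0,0,0],[0,0,0],[0,0,0]],"claw":[18,18,18,18,18,18,18,18]}'
python3 - <<'E'
from h import *
go([567.5,15.3,228],78.4)
for n in ["scene","wrist"]: cv2.imwrite(f"pics/{n}6.png",env.get_image(n)[...,::-1])
im=cv2.imread("pics/scene6.png")[165:300,190:330];cv2.imwrite("pics/c6.png",cv2.resize(im,None,fx=5,fy=4.4,interpolation=cv2.INTER_CUBIC))
E
```

```text
time: 8.12
eef_pos: [567.2, 15.6, 228.2]
ee_rot: [[-0.979, 0.202, -0.0], [0.202, 0.979, 0.0], [0.0, 0.0, -1.0]]
wrist_force: [0.2, -0.8, -2.2]
grip_width: 0.271
t 8.125 pos [567.2  15.6 228.2] z [-0.  0. -1.] yyaw 78.35 F [ 0.2 -0.8 -2.2] g 23.1
travel [-0.3 -0.2  0.2] rot [ 0.   -0.02 -0.05]
```

View pics/c6.png

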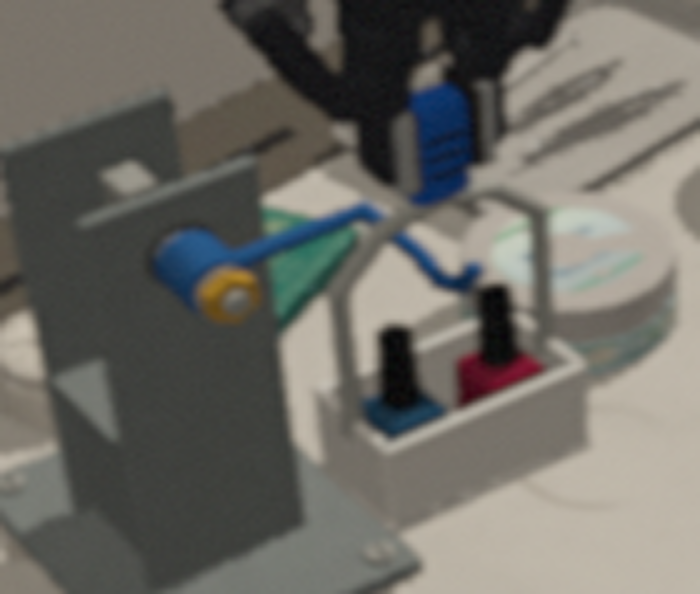

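View pics/wrist6.png

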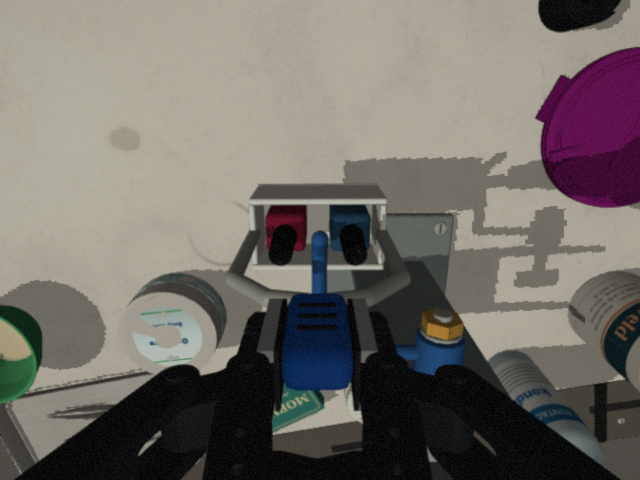

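```bash
python3 -m handwheel '{"travel":[[0,0,5],[0,0,8],[0,0,8],[0,0,5],[0,0,2],[0,0,1],[0,0,0]],"delta_rot":[[0,0,0],[0,0,0],[0,0,0],[0,0,0],[0,0,0],[0,0,0],[0,0,0]],"claw":[18,18,18,18,18,18,18]}'
python3 -m handwheel '{"travel":[[0,0,2],[0,0,2],[0,0,1.5],[0,0,1.5],[0,0,0]],"delta_rot":[[0,0,0],[0,0,0],[0,0,0],[0,0,0],[0,0,0]],"claw":[18,18,18,18,18]}'
python3 -m handwheel '{"travel":[[0,0,2],[0,0,2],[0,0,2],[0,0,1],[0,0,0]],"delta_rot":[[0,0,0],[0,0,0],[0,0,0],[0,0,0],[0,0,0]],"claw":[18,18,18,18,18]}'
```

```text
time: 9.1
eef_pos: [567.2, 15.6, 199.4]
ee_rot: [[-0.979, 0.202, 0.0], [0.202, 0.979, -0.0], [-0.0, 0.0, -1.0]]
wrist_force: [1.5, 0.2, -3.2]
grip_width: 0.27
time: 9.72
eef_pos: [567.1, 15.7, 192.1]
ee_rot: [[-0.979, 0.202, -0.0], [0.202, 0.979, 0.0], [0.0, -0.0, -1.0]]
wrist_force: [0.2, 0.9, -2.1]
grip_width: 0.274
time: 10.35
eef_pos: [567.1, 15.5, 185.1]
ee_rot: [[-0.979, 0.202, -0.0], [0.202, 0.979, -0.0], [0.0, -0.0, -1.0]]
wrist_force: [0.6, 0.2, -2.8]
grip_width: 0.276
```

```bash
python3 -m handwheel '{"travel":[[0,0,1.5],[0,0,1.5],[0,0,0]],"delta_rot":[[0,0,0],[0,0,0],[0,0,0]],"claw":[18,18,18]}'
python3 -m handwheel '{"travel":[[0,0,1],[0,0,1],[0,0,0]],"delta_rot":[[0,0,0],[0,0,0],[0,0,0]],"claw":[18,18,18]}'
python3 - <<'E'
from h import *
for n in ["scene","wrist"]: cv2.imwrite(f"pics/{n}7.png",env.get_image(n)[...,::-1])
im=cv2.imread("pics/scene7.png")[165:300,190:330];cv2.imwrite("pics/c7.png",cv2.resize(im,None,fx=5,fy=4.4,interpolation=cv2.INTER_CUBIC))
E
```

```text
time: 10.72
eef_pos: [567.1, 15.6, 182.1]
ee_rot: [[-0.979, 0.202, -0.0], [0.202, 0.979, -0.0], [0.0, -0.0, -1.0]]
wrist_force: [0.6, 0.3, -2.1]
grip_width: 0.27
time: 11.1
eef_pos: [567.3, 15.6, 180.8]
ee_rot: [[-0.979, 0.202, 0.001], [0.202, 0.979, -0.0], [-0.001, 0.0, -1.0]]
wrist_force: [-0.5, 0.2, 4.0]
grip_width: 0.272
```

View pics/c7.png

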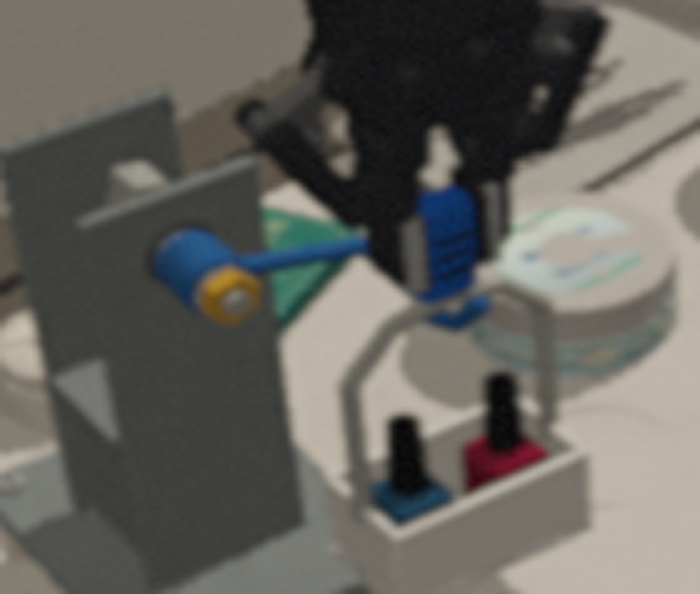

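View pics/wrist7.png

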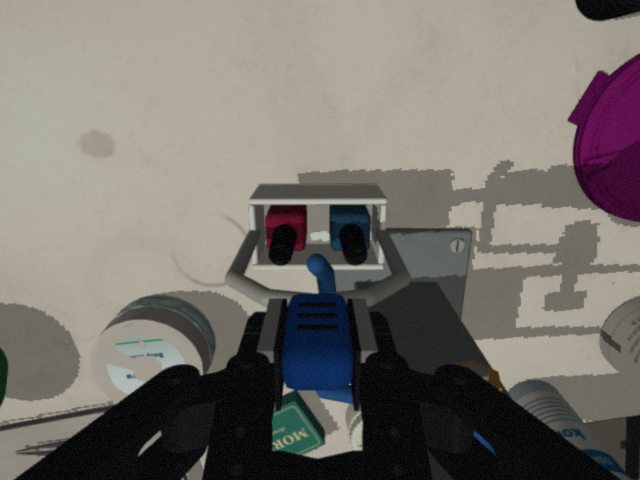

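```bash
python3 -m handwheel '{"travel":[[0,0,-0.5],[0,0,0],[0,0,0],[0,0,0],[0,0,0],[0,0,0],[0,0,0],[0,0,0]],"delta_rot":[[0,0,0],[0,0,0],[0,0,0],[0,0,0],[0,0,0],[0,0,0],[0,0,0],[0,0,0]],"claw":[22,25,28,32,38,44,50,50]}'
python3 - <<'E'
from h import *
for n in ["wrist"]: cv2.imwrite(f"pics/{n}8.png",env.get_image(n)[...,::-1])
E
```

```text
time: 12.2
eef_pos: [567.2, 15.6, 180.8]
ee_rot: [[-0.979, 0.202, -0.0], [0.202, 0.979, -0.0], [0.0, -0.0, -1.0]]
wrist_force: [0.6, -0.3, -0.5]
grip_width: 0.586
```

View pics/wrist8.png

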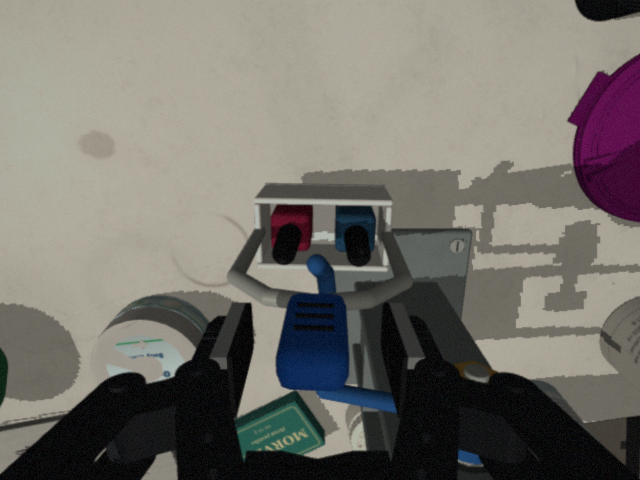

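```bash
python3 -m handwheel '{"travel":[[0,0,-5],[0,0,-15],[0,0,-25],[0,0,-30],[0,0,-30],[-25,15,-5],[-30,25,0],[-30,25,0],[-12,0,0],[0,0,0],[0,0,0]],"delta_rot":[[0,0,0],[0,0,0],[0,0,0],[0,0,0],[0,0,0],[0,0,0],[0,0,0],[0,0,0],[0,0,0],[0,0,0],[0,0,0]],"claw":[50,50,50,50,50,50,50,50,50,50,50]}'
python3 - <<'E'
from h import *
go(st((33,0,290)),78.3)
for n in ["wrist","scene"]: cv2.imwrite(f"pics/{n}9.png",env.get_image(n)[...,::-1])
W=cal("wrist")
print(proj(W,[st((33,0,180)),hk((33,0,198),.26),st((6,35,210)),st((6,-35,210)),st((0,35,210)),st((0,-35,210)),st((66,35,210)),st((66,-35,210))]).round(1).tolist())
E
```

```text
time: 13.62
eef_pos: [674.8, 59.6, 291.5]
ee_rot: [[-0.979, 0.202, 0.0], [0.202, 0.979, -0.0], [-0.0, 0.0, -1.0]]
wrist_force: [-0.3, 0.3, 0.3]
grip_width: 0.587
t 13.625 pos [674.8  59.6 291.5] z [ 0. -0. -1.] yyaw 78.34 F [-0.3  0.3  0.3] g 50.1
travel [-0.9 -1.6  1.5] rot [0.   0.02 0.04]
[[315.4, 229.9], [307.8, 238.6], [376.9, 200.9], [253.3, 200.9], [377.4, 190.5], [252.8, 190.5], [372.3, 296.1], [258.2, 296.1]]
```

View pics/wrist9.png

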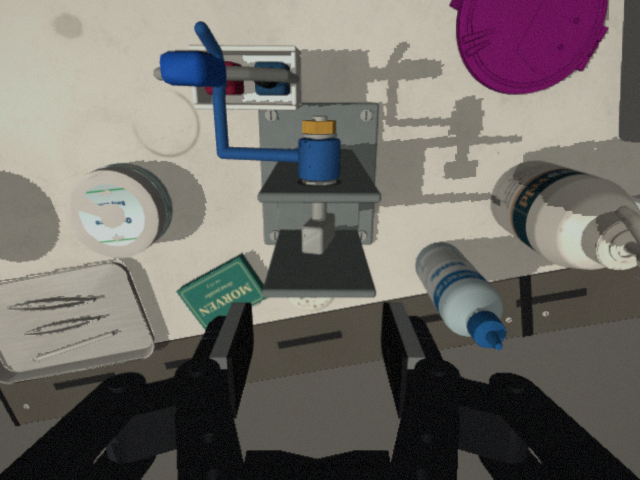

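View pics/scene9.png

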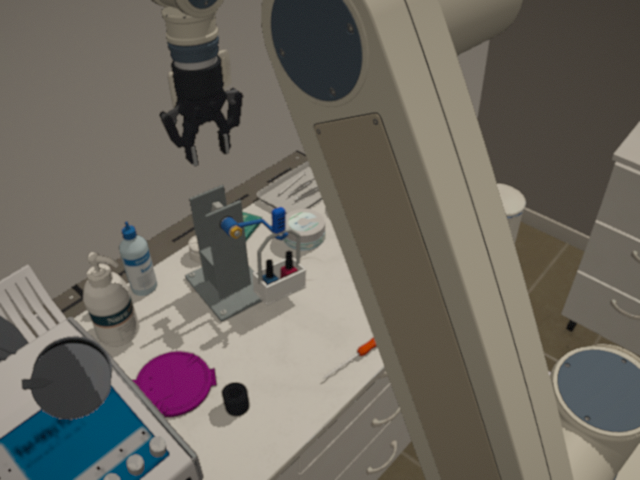

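Caddy hangs freely and the arm sagged; front plate top edge runs (258,193)–(380,193), head at about (314,237). Refining the head's place.

Run:
```python
from h import *
im=cv2.imread("pics/wrist9.png")[180:305,245:395]
cv2.imwrite("pics/c9.png",cv2.resize(im,None,fx=5.3,fy=4.8,interpolation=cv2.INTER_CUBIC))
```

```text
(no output)
```

View pics/c9.png

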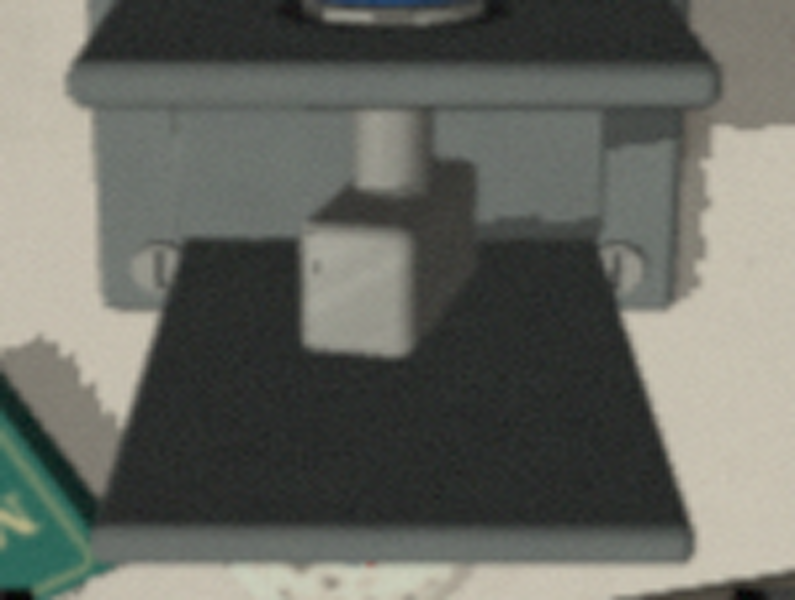

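Run:
```python
from h import *
W=cal("wrist")
u=lambda x,y:(245+x/5.3,180+y/4.8)
P=onz(W,[u(68,62),u(720,62),u(95,560),u(692,560)],210)
inv=lambda p:SR.T@(p-SO)
print(np.array([inv(p) for p in P]).round(1), np.linalg.norm(P[1]-P[0]))
e=P[1]-P[0];print("yaw",np.degrees(np.arctan2(e[1],e[0]))-90)
h=onz(W,[u(357,290)],180+18*np.cos(.26))[0]; print("head top in stand",inv(h).round(1), "expect",(33,round(-18*np.sin(.26),1)))
```

```text
[[  1.4 -32.2 210. ]
 [  1.4  37.  210. ]
 [ 66.4 -32.1 210. ]
 [ 66.4  37.  210. ]] 69.24144980919543
yaw -11.697232912608115
head top in stand [ 34.2  -1.8 197.4] expect (33, np.float64(-4.6))
```

```bash
cat >> h.py <<'E'
C0=np.array([34,2.4,180.])
def gp(q,d):
    zl=np.array([0,np.sin(q),-np.cos(q)]);yl=np.array([0,np.cos(q),np.sin(q)])
    Rt=SR@np.c_[[-1,0,0],yl,zl]; pt=st(C0+d*zl)
    s=env.sense(); R=np.array(s['ee_rot']); p=np.array(s['eef_pos'])
    l=SR.T@R[:,2]
    print("t",s['time'],"pos",p.round(1),"tilt",round(float(np.arctan2(l[1],-l[2])),3),"F",np.array(s['wrist_force']).round(1),"M",np.array(s['moment']).round(2),"g",round(s['grip_width']*85.4,1))
    print("travel(now axes)",(R.T@(pt-p)).round(1),"travel(target axes)",(Rt.T@(pt-p)).round(1),"rot",np.degrees(cv2.Rodrigues(R.T@Rt)[0].ravel()).round(2))
    l=SR.T@(p-st(C0)); print("tcp rel bolt (stand)",l.round(1))
E
python3 -c "
from h import *
gp(.26,-76)"
```

```text
t 13.725 pos [674.7  59.5 291.7] tilt 0.0 F [0.2 0.2 0. ] M [ 0.02  0.03 -0.06] g 49.7
travel(now axes) [ -2.  -18.7  38.2] travel(target axes) [ -2.  -27.9  32.1] rot [-14.89   0.04   0.04]
tcp rel bolt (stand) [ -2.   -0.9 111.7]
```

```bash
python3 -m handwheel '{"travel":[[-1,-9,0],[-1,-9.7,10],[0,0,10],[0,0,10],[0,0,8],[0,0,0],[0,0,0]],"delta_rot":[[0,0,0],[0,0,0],[-7.5,0,0],[-7.4,0,0],[0,0,0],[0,0,0],[0,0,0]],"claw":[50,50,50,50,50,50,50]}'
python3 - <<'E'
from h import *
gp(.26,-76)
cv2.imwrite("pics/w10.png",env.get_image("wrist")[...,::-1])
print(proj(cal("wrist"),[st(C0+18*np.array([0,-np.sin(.26),np.cos(.26)]))]))
E
```

```text
time: 14.6
eef_pos: [674.3, 44.8, 253.5]
ee_rot: [[-0.98, 0.194, 0.052], [0.201, 0.947, 0.251], [-0.001, 0.256, -0.967]]
wrist_force: [0.3, -0.4, 0.2]
grip_width: 0.582
t 14.6 pos [674.3  44.8 253.5] tilt 0.259 F [ 0.3 -0.4  0.2] M [-0.18  0.03 -0.05] g 49.7
travel(now axes) [ 0.5 -4.  -1. ] travel(target axes) [ 0.5 -4.  -1. ] rot [-0.06  0.01  0.11]
tcp rel bolt (stand) [  0.5 -15.4  73.5]
[[309.41466865 258.75378452]]
```

View pics/w10.png

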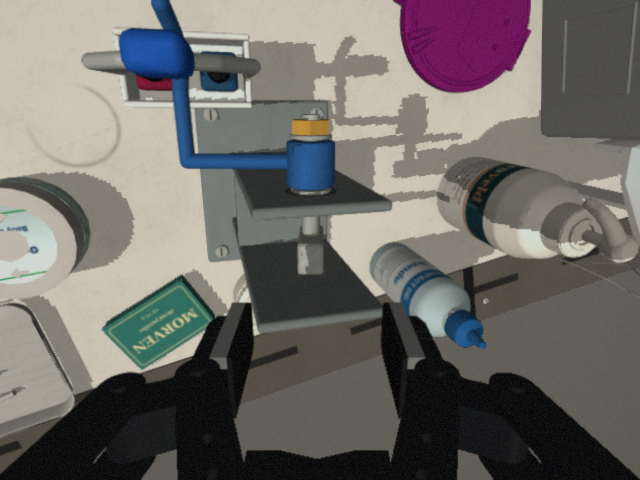

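```bash
python3 -m handwheel '{"travel":[[0,-4,0],[0,0,15],[0,0,20],[0,0,20],[0,0,5],[0,0,0]],"delta_rot":[[0,0,0],[0,0,0],[0,0,0],[0,0,0],[0,0,0],[0,0,0]],"claw":[50,50,50,50,50,50]}'
python3 - <<'E'
from h import *
gp(.26,14)
cv2.imwrite("pics/w11.png",env.get_image("wrist")[...,::-1])
E
```

```text
time: 15.4
eef_pos: [676.4, 55.8, 193.8]
ee_rot: [[-0.979, 0.195, 0.051], [0.202, 0.947, 0.252], [0.001, 0.257, -0.966]]
wrist_force: [-0.1, 0.3, -0.8]
grip_width: 0.586
t 15.4 pos [676.4  55.8 193.8] tilt 0.26 F [-0.1  0.3 -0.8] M [-0.28  0.05 -0.01] g 50.1
travel(now axes) [ 0.3  0.5 28.4] travel(target axes) [ 0.4  0.5 28.4] rot [-0.   -0.05  0.06]
tcp rel bolt (stand) [ 0.4 -4.2 13.8]
```

View pics/w11.png

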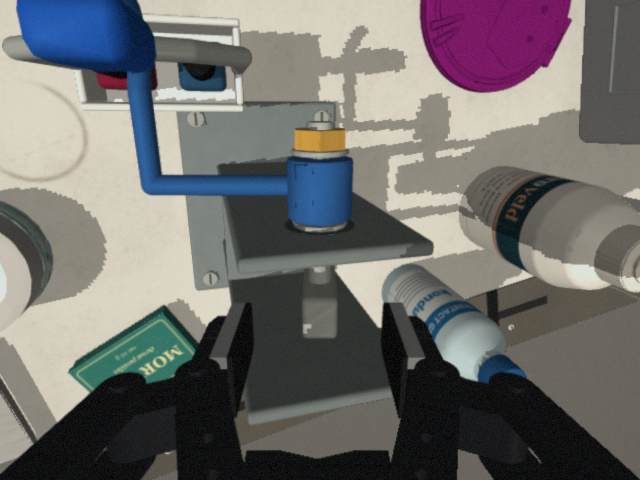

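```bash
python3 -m handwheel '{"travel":[[0,1,8],[0,0,10],[0,0,7],[0,0,3],[0,0,0]],"delta_rot":[[0,0,0],[0,0,0],[0,0,0],[0,0,0],[0,0,0]],"claw":[50,50,50,50,50]}'
python3 - <<'E'
from h import *
gp(.26,14)
for n in ["wrist","scene"]: cv2.imwrite(f"pics/{n}12.png",env.get_image(n)[...,::-1])
E
```

```text
time: 16.08
eef_pos: [678.1, 63.6, 167.1]
ee_rot: [[-0.979, 0.195, 0.052], [0.202, 0.946, 0.252], [0.0, 0.257, -0.966]]
wrist_force: [-0.5, 0.3, 0.6]
grip_width: 0.588
t 16.075 pos [678.1  63.6 167.1] tilt 0.26 F [-0.5  0.3  0.6] M [-0.19 -0.01 -0.04] g 50.2
travel(now axes) [ 0.5 -0.4  0.5] travel(target axes) [ 0.5 -0.4  0.5] rot [ 0.   -0.03  0.05]
tcp rel bolt (stand) [  0.5   3.9 -12.9]
```

View pics/wrist12.png

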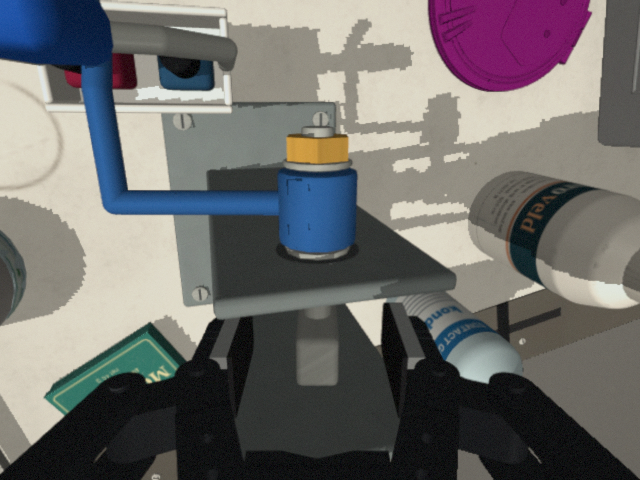

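View pics/scene12.png

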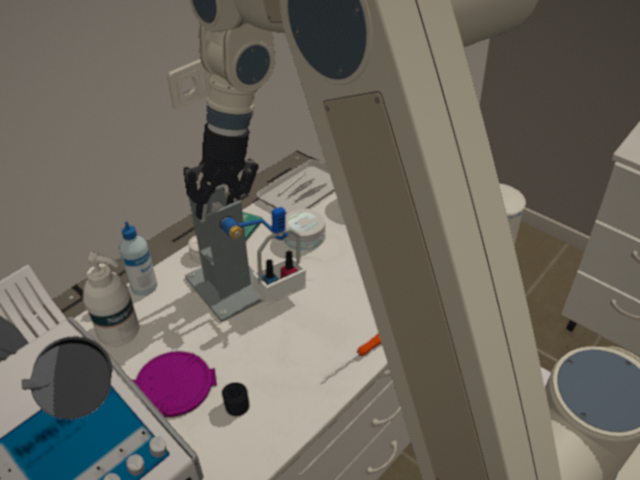

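Head centred between the jaws ((318,360)); caddy hangs undisturbed. Close.

```bash
python3 -m handwheel '{"travel":[[0,0,0],[0,0,0],[0,0,0],[0,0,0],[0,0,0],[0,0,0],[0,0,0],[0,0,0]],"delta_rot":[[0,0,0],[0,0,0],[0,0,0],[0,0,0],[0,0,0],[0,0,0],[0,0,0],[0,0,0]],"claw":[35,25,15,8,6,6,6,6]}' 60
python3 - <<'E'
from h import *
gp(.26,14)
cv2.imwrite("pics/w13.png",env.get_image("wrist")[...,::-1])
E
```

```text
time: 17.18
eef_pos: [678.2, 63.5, 167.6]
ee_rot: [[-0.979, 0.195, 0.052], [0.202, 0.946, 0.252], [-0.0, 0.257, -0.966]]
wrist_force: [-1.4, -1.9, 3.7]
grip_width: 0.151
t 17.175 pos [678.2  63.5 167.6] tilt 0.26 F [-1.4 -1.9  3.7] M [-0.24  0.32 -0.02] g 12.9
travel(now axes) [ 0.6 -0.4  1. ] travel(target axes) [ 0.6 -0.4  1. ] rot [0.   0.01 0.05]
tcp rel bolt (stand) [  0.6   3.8 -12.4]
```

View pics/w13.png

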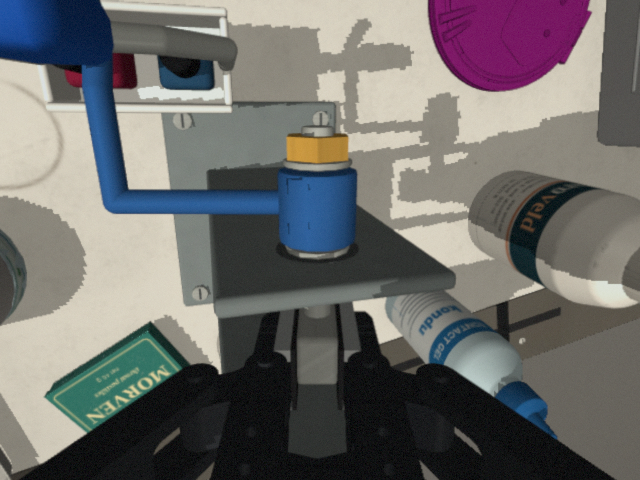

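```bash
python3 -m handwheel '{"travel":[[0,0,0],[0,0,0],[0,-0.34,0],[0,-0.34,0],[0,-0.34,0],[0,-0.34,0],[0,-0.34,0],[0,0,0]],"delta_rot":[[0,0,0],[0,0,0],[1.5,0,0],[1.5,0,0],[1.5,0,0],[1.5,0,0],[1.5,0,0],[0,0,0]],"claw":[6,6,6,6,6,6,6,6]}' 110
python3 - <<'E'
from h import *
gp(0,13)
cv2.imwrite("pics/s14.png",env.get_image("scene")[...,::-1])
cv2.imwrite("pics/w14.png",env.get_image("wrist")[...,::-1])
im=cv2.imread("pics/s14.png")[165:300,190:330];cv2.imwrite("pics/c14.png",cv2.resize(im,None,fx=5,fy=4.4,interpolation=cv2.INTER_CUBIC))
E
```

```text
time: 18.23
eef_pos: [677.9, 61.9, 167.3]
ee_rot: [[-0.979, 0.2, 0.026], [0.202, 0.971, 0.125], [-0.001, 0.128, -0.992]]
wrist_force: [-2.2, -2.5, 6.5]
grip_width: 0.139
t 18.225 pos [677.9  61.9 167.3] tilt 0.128 F [-2.2 -2.5  6.5] M [-0.31  0.47  0.01] g 11.9
travel(now axes) [ 0.6 -2.1  0. ] travel(target axes) [ 0.6 -2.1  0.3] rot [7.34 0.02 0.07]
tcp rel bolt (stand) [  0.6   2.1 -12.7]
```

View pics/c14.png

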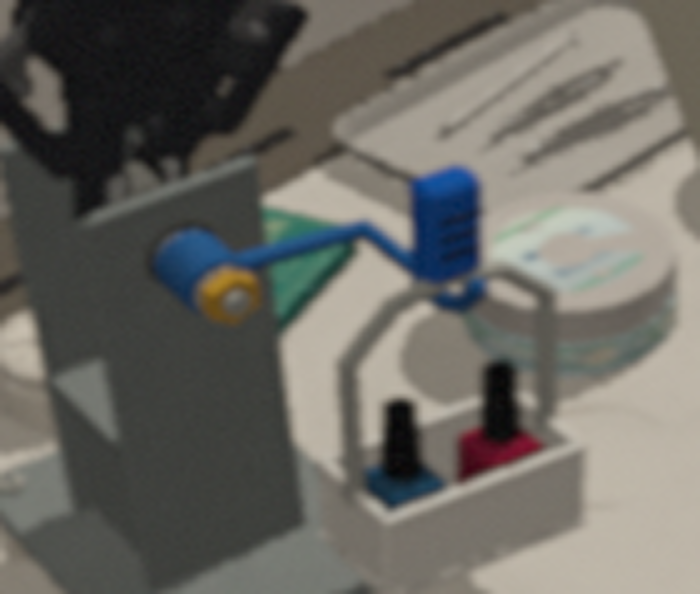

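View pics/w14.png

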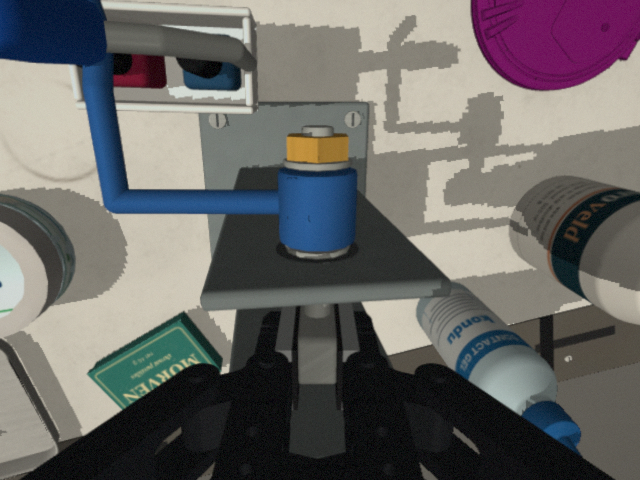

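```bash
python3 -m handwheel '{"travel":[[0,-0.34,0],[0,-0.34,0],[0,-0.34,0],[0,-0.34,0],[0,-0.34,0],[0,0,0],[0,0,0],[0,0,0],[0,0,0]],"delta_rot":[[1.5,0,0],[1.5,0,0],[1.5,0,0],[1.5,0,0],[1.5,0,0],[0,0,0],[0,0,0],[0,0,0],[0,0,0]],"claw":[6,6,6,6,6,6,6,6,6]}'
python3 - <<'E'
from h import *
gp(0,13)
for n in ["scene","wrist","top"]: cv2.imwrite(f"pics/{n}15.png",env.get_image(n)[...,::-1])
im=cv2.imread("pics/scene15.png")[165:300,190:330];cv2.imwrite("pics/c15.png",cv2.resize(im,None,fx=5,fy=4.4,interpolation=cv2.INTER_CUBIC))
S=cal("scene")
print([ (q,proj(S,[hk((-16,-65,184),q)]).round(1).tolist()) for q in (0,.1,.26)])
W=cal("wrist")
print([ (q,proj(W,[hk((-16,-65,180),q),hk((-60,-65,180),q)]).round(1).tolist()) for q in (0,.1)])
E
```

```text
time: 19.45
eef_pos: [677.5, 60.2, 167.2]
ee_rot: [[-0.979, 0.202, 0.0], [0.202, 0.979, -0.002], [-0.0, -0.002, -1.0]]
wrist_force: [-1.3, -1.3, 5.9]
grip_width: 0.142
t 19.45 pos [677.5  60.2 167.2] tilt -0.002 F [-1.3 -1.3  5.9] M [-0.07  0.34  0.04] g 12.1
travel(now axes) [ 0.6 -0.4  0.2] travel(target axes) [ 0.6 -0.4  0.2] rot [-0.11  0.03  0.05]
tcp rel bolt (stand) [  0.6   0.4 -12.8]
[(0, [[263.4, 209.5]]), (0.1, [[263.7, 212.4]]), (0.26, [[263.5, 217.3]])]
[(0, [[110.9, 197.2], [84.8, 48.6]]), (0.1, [[121.0, 192.8], [97.5, 51.1]])]
```

View pics/c15.png

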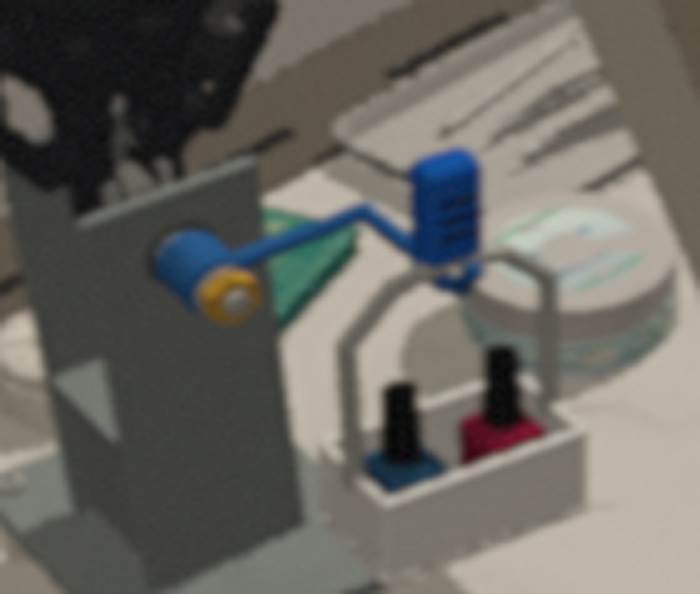

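View pics/wrist15.png

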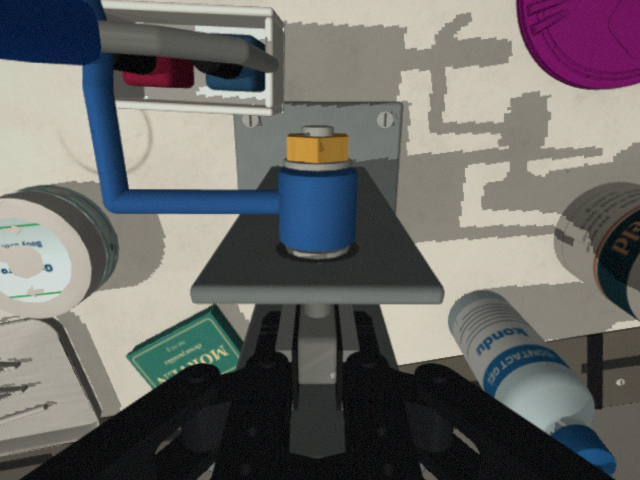

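View pics/top15.png

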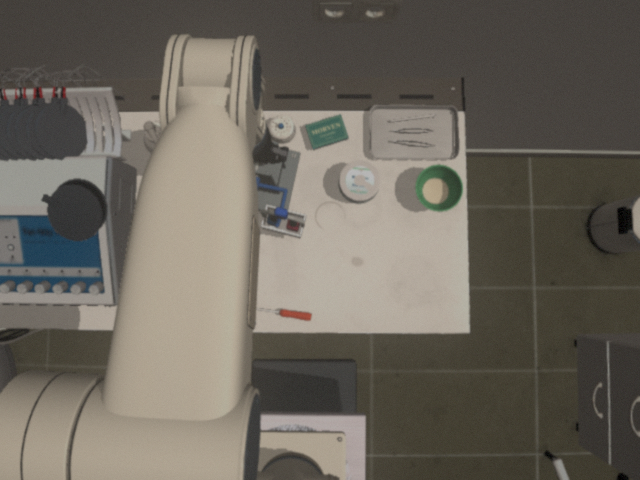

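Run:
```python
from h import *
T=cal("top")
a=cv2.imread("pics/top0.png").astype(int);b=cv2.imread("pics/top15.png").astype(int)
for n,(x,y) in dict(pot=(359,182),bowl=(439,188)).items(): print(n,np.abs(a-b)[y-28:y+28,x-28:x+28].mean().round(1))
a=cv2.imread("pics/scene0.png").astype(int);b=cv2.imread("pics/scene15.png").astype(int); print("strap",np.abs(a-b)[380:420,215:260].mean().round(1))
env.job_done(); gp(0,13)
```

```text
pot 18.2
bowl 14.5
strap 11.8
the job is handed in; nothing more can be done
the job is handed in; nothing more can be done
```

Run:
```python
import cv2,numpy as np
g=lambda f:cv2.imread(f,0).astype(np.float32)
a,b=g("pics/top0.png"),g("pics/top15.png"); c,d=g("pics/scene0.png"),g("pics/scene15.png")
for n,p,q,x,y,r in [("pot",a,b,359,182,26),("bowl",a,b,439,188,26),("strap",c,d,236,400,20),("static tray",a,b,410,130,25)]:
    s=np.s_[y-r:y+r,x-r:x+r]; m=cv2.matchTemplate(q[y-r-12:y+r+12,x-r-12:x+r+12],p[s],cv2.TM_CCOEFF_NORMED); print(n,np.array(cv2.minMaxLoc(m)[3])-12,m.max().round(3))
```

```text
pot [0 0] 0.996
bowl [0 0] 0.999
strap [0 0] 1.0
static tray [0 0] 0.993
```

The caddy is hanging by its crown on the blue hook and I have let go of it. The hook arm is level again, and the gripper is still holding the bolt head. I handed the job in at about 19.6 s of the 61 s allowed.

**What I did:** I lifted the caddy by its grip block and passed the hook through the arch. I lowered it until the arm reached its sag stop, then released it and moved away. I reached into the gap with the hand tilted 0.26 rad, gripped the head by its two flats with a 110 N grip setting, and turned it upright about the bolt axis.

**Last checks, just before handing in:**
- **Hook arm:** the hand tilt was -0.002 rad. The arm kept the same place in the wrist picture throughout the turn, so there was no slip, and in the scene picture it is back where it started. I estimate it is level within about 0.03 rad.
- **Grip:** the opening reads 12 mm on the 14 mm head, so the fingers are stopped on it. The grasp point is about 6 mm above the head's centre by my measurement. The wrist force was about 6 N.
- **Caddy:** the pictures show it hanging upright, well clear of the worktop and away from the robot. I judged this from the pictures and did not measure the contact forces.
- **Bystanders:** the cream pot, bowl and strap roll show no pixel shift from the first pictures. I ran that comparison after handing in, on pictures taken before. An earlier raw brightness comparison had shown differences of 12 to 18 grey levels, which I put down to lighting.

**One disagreement:** the wrist camera placed the stand about 2.4 mm further along its y and 1 mm along its x than the top camera did. I used the wrist camera's values for the bolt grasp.

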